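# Pull the vent sash shut with the hook pole

### The job

Take the hook pole out of the tool stand, put its hook down into the ring eye on the open vent sash and pull the sash fully shut with it, keeping the gripper itself off the sash. Then lift the hook out and put the pole back upright in the slot it came from. Leave the T-handled hex driver in the stand undisturbed.

Things in the scene. Friction and masses are not known exactly. Their poses are not given: they have to be found in the camera images.
- pole_grip (a point): Hook pole, 220 mm long, 0.22 kg, upright in one of two slots of a fixed plywood stand. Point: centre of its brown wooden top grip, 20 mm thick in x, 32 wide in y, 70 tall in z (up). A 12 mm stem runs down from it; a 72 mm aluminium disc on the stem (underside 110 mm below this point) rests on the stand's top, 90 mm above the work surface. In the stand, x points away from the robot within 25 degrees.
- hook_tip (a point): Tip of the pole's hook: the stem's foot cranks off along +x and turns down as an 8 mm thick, 50 mm long prong, tip 28 mm along +x and 185 mm below pole_grip (same axes). The hook hangs mid-slot; slots are 62 mm along x by 34 mm, centre 13 mm along +x from the stem axis. Lift 90 mm to clear the stand.
- eye (a point): Centre of a flat-lying steel ring eye, 30 mm inside, 5 mm bar, 120 mm up, on the robot-side face of the vent sash by its free edge. +x: square to the sash, +y: along it to the hinge, z up; upright hinge axis 45 mm along +x, 210 mm along +y. Sash: beech-framed clear window 255 x 110 x 18 mm, top at 132 mm, hung in a fixed frame of sill and two jambs 133 mm high, no top rail.
- sash (a joint): Opening angle of the sash in rad: 0 shut against its stop, growing as the free edge swings away from the robot (anticlockwise from above); starts 0.5 to 0.85. Hinge friction (about 0.06 N m) holds it where it is left.
- driver_grip (a point): Bystander: hex driver with a T handle 90 x 26 x 26 mm (silicone grip, lying across the slot) on a thin shaft, in the stand's other slot, 110 mm from the pole. Point: centre of its handle, 103 mm above the work surface.

How it is judged:
On the way, in this order (a step that is already met when the one before it is completed fails the run):
1. the hook's prong is down in the ring eye while the sash is still open (horizontal distance between hook_tip and eye below 0.018 m and z of hook_tip in the frame of eye below -0.008 m and value of joint sash above 0.3 rad), for 0.1 s.
2. the sash is shut with the prong still in the eye (horizontal distance between hook_tip and eye below 0.02 m and z of hook_tip in the frame of eye below -0.005 m and value of joint sash below 0.1 rad), for 0.1 s.
At the end, for the whole second after the job is handed in: The sash is within 0.1 rad of shut, the pole hangs upright (within 10 degrees) in its own slot with its grip within 25 mm of where it started, and the driver is within 30 mm of its start (value of joint sash below 0.1 rad and distance of pole_grip from where it was at the start of the episode below 0.025 m and angle between pole_grip's own z axis and vertical below 0.18 rad and distance of driver_grip from where it was at the start of the episode below 0.03 m); the robot touches nothing.
It fails at once if the gripper or arm pushes on the sash itself (contact force between sash and the fingers above 1 N or contact force between sash and the arm above 1 N).
It fails at once if the hex driver is moved more than 30 mm (distance of driver_grip from where it was at the start of the episode above 0.03 m).
It also fails if it takes over 53 s, if anything falls off the work surface, if the arm or the gripper's body presses on something with over 40 N, if the wrist force passes 120 N, or if a joint passes its speed limit or range.

### The arm

A 6-joint arm with a two-finger parallel gripper is mounted at the origin on the work surface. World frame = base frame: x ahead of the robot, y to its left, z up, the work surface at z = 0. Lengths are in m, angles in rad, forces in N, time in s.
With the tool pointing down it reaches from about 0.425 to 0.95 m from the base axis. Payload 3.5 kg.
Tool frame: the origin (TCP) lies between the finger pads; the fingertips stand 14 mm ahead of it and the grasp point (between the pads) lies 5 mm behind it; z points along the fingers, y is the line along which they close (so a half turn about z gives the same grasp; the last joint's range is limited). The gripper opens to 85 mm and grips with 20 to 120 N. Pads are 22 mm wide; open, the fingers measure 114 mm over their backs; the gripper's body (76 mm by 85 mm) begins 54 mm behind the grasp point. The pads swing forward as they close: fully open they stand 13 mm farther back than shut.
Start: joints at [-1.402, 0.286, 1.577, -0, 1.279, -0.15], TCP at [0.212, -0.641, 0.245] pointing down, gripper open.
Joint ranges: [-2.77, 2.77], [-0.9, 2.22], [0.21, 2.48], [-1.53, 4.67], [0.24, 2.81], [-2.84, 2.84]. Speed limits (rad/s): [2.79, 2.79, 3.14, 3.14, 3.14, 3.14].

### API

Orientations are given as a unit quaternion [x, y, z, w].
In Python, from plant import * gives the robot as it stands.
- The arm moves only by the tool step_arm, never from a script. Its argument "commands" is a list of rows, each an object of numbers: "gripper": the gripper's target within -1 to 1 (shut at 1, half-way at 0, fully open at -1); "x", "y", "z": the shift along the tool's x, y, z in mm; "spin": the turn about the tool's z in degrees. A call has exactly 10 rows; each row shifts and turns the commanded pose from where the row before left it, along the tool's axes as they then stand; what a row does not reach is not made up. A row lasts 1/10 s, in which the tool goes at most 50 mm and 8.59 degrees, less where a joint would pass 70% of its speed; a pose out of reach is approached as far as the arm can. A call with a gripper value outside its range is refused whole. The fingers move at their own pace and stop on an object; "force" is the grip in N (left out, the last holds). Time passes only in rows, so rows that do not move let the fingers close, or fill a call up. It gives the time, the measured TCP pose, the force, the opening and the grip force at its end, in the units of the state.
- get_state(): the state, without advancing time (a new reading comes with each control period).
- read_camera(name): name is "scene" or "top" or "wrist"; returns a dict with "color" (480x640x3 uint8, red, green, blue), "z_map" (480x640 float32, m along the optical axis (not along the pixel's ray), 0 where there is no reading), "fx", "fy", "cx", "cy" (pixels), "distortion" ([k1, k2, p1, p2, k3] as OpenCV has them; the pictures are not rectified), "eye" and "attitude" of the camera in the world; the wrist camera has in their place "mount" (4x4, takes a point from camera to tool coordinates, whose origin is the TCP and whose axes are the flange's). Camera axes: x right, y up, looking along -z (the intrinsics and any distortion apply to the point x, -y, -z); pixel columns grow to the right and rows downward; lengths in m; the calibration is good to about 2 mm. A picture is of the moment at which its call begins: read the wrist's pose just before it.
- sign_off(): hands the job in; it is judged then, once.
The state is a dict: "time": time; "qpos": joint angles; "dq": joint speeds; "joint_efforts": joint torques, N m; "eef_pos": TCP position; "tcp_rot": TCP orientation; "contact_force": force on the tool from outside, world axes, zero at the start; "wrist_torque": the same for the moment, N m; "opening": opening from 0.0 (shut) to 1.0 (fully open); "finger_force": force on a finger pad.
Only numpy, scipy, OpenCV 4.12 (cv2) and the standard library are available. Lean on these libraries where they do the work, as an engineer would, in place of code of your own. Each camera call takes 0.05 s, during which the arm holds its last target. There are 200 camera calls.

## Working session

There is one attempt and no reset: what is moved stays moved. The work goes in short steps, Python scripts to look and compute and a tool call to move; the robot and the scene stay as the last step left them, time stands still between calls to the robot, and variables do not carry over. Pictures are saved under pics/ and viewed, at most 10 in all, crops included, and the job is handed in when it is done.

Besides the shell and the picture viewer there is one more tool, called after "Request:" as name([rows], argument=value, ...), one row to a line, values as JSON. step_arm: Moves the arm, as the interface text tells. Its arguments: {"type":"object","properties":{"commands":{"type":"array"},"force":{"type":"number"}},"required":["commands"]}

```bash
mkdir -p pics; cat > h.py <<'E'
from plant import *
import numpy as np, cv2
from scipy.spatial.transform import Rotation as R
def cam(n):
    s=get_state(); c=read_camera(n); c['s']=s
    K=np.array([[c['fx'],0,c['cx']],[0,c['fy'],c['cy']],[0,0,1.]]); c['K']=K
    if 'mount' in c:
        T=np.eye(4);T[:3,:3]=R.from_quat(s['tcp_rot']).as_matrix();T[:3,3]=s['eef_pos']
        c['T']=T@np.array(c['mount'])
    else:
        a=np.array(c['attitude'],float); T=np.eye(4)
        T[:3,:3]=a if a.shape==(3,3) else R.from_quat(a).as_matrix()
        T[:3,3]=c['eye']; c['T']=T
    return c
def rays(c,uv):
    p=cv2.undistortPoints(np.array(uv,float).reshape(-1,1,2),c['K'],np.array(c['distortion'],float))[:,0]
    return np.c_[p[:,0],-p[:,1],-np.ones(len(p))]@c['T'][:3,:3].T
def onz(c,uv,z):
    d=rays(c,uv); o=c['T'][:3,3]; return o+d*((z-o[2])/d[:,2])[:,None]
def cloud(c):
    z=c['z_map']; v,u=np.mgrid[:480,:640]
    d=rays(c,np.c_[u.ravel(),v.ravel()])
    P=c['T'][:3,3]+d*z.reshape(-1,1); P[z.ravel()==0]=np.nan
    return P.reshape(480,640,3)
def save(c,n): cv2.imwrite('pics/'+n,c['color'][:,:,::-1])
E
python3 - <<'E'
from h import *
for n in('scene','top'):
    c=cam(n); save(c,n+'.png'); np.savez('/tmp/'+n,P=cloud(c),color=c['color']); print(n,c['eye'],c['attitude'],c['distortion'],(c['z_map']==0).mean())
print(get_state())
E
```

```text
scene [0.95511378 0.14505549 0.94864551] [0.15410359 0.20982786 0.79164912 0.55273505] [-0.100631  0.        0.        0.        0.      ] 0.003880208333333333
top [ 0.3599409  -0.02793713  0.93145154] [-0.05477313  0.03400659  0.70984807 -0.70139802] [0.00041502 0.         0.         0.         0.        ] 0.004095052083333333
{'time': 0.1, 'qpos': array([-1.40196733e+00,  2.87094204e-01,  1.57806559e+00, -2.18668226e-05,
        1.27862341e+00, -1.49989708e-01]), 'dq': array([-0.00049074, -0.00042918, -0.0042744 , -0.00021394, -0.00122316,
        0.00143177]), 'joint_efforts': array([ 1.61151278e-03, -4.07290614e+01, -2.93699777e+01, -1.42914873e-04,
        3.39240200e-03, -4.00066455e-06]), 'eef_pos': array([ 0.21150603, -0.64039172,  0.24405512]), 'tcp_rot': array([ 9.87320118e-01,  1.58738101e-01, -2.07830766e-05, -1.09512701e-03]), 'contact_force': array([-0.28814932,  0.75992554,  0.53250822]), 'wrist_torque': array([-0.01489937, -0.00983978,  0.00320345]), 'finger_force': 0.0, 'opening': 0.9968489882005974}
```

View pics/scene.png

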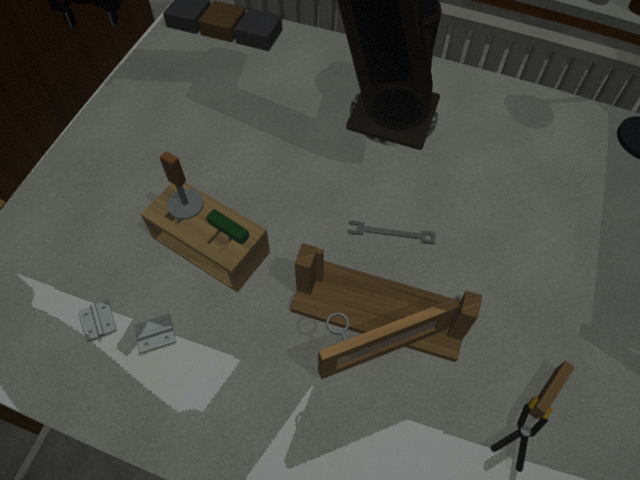

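View pics/top.png

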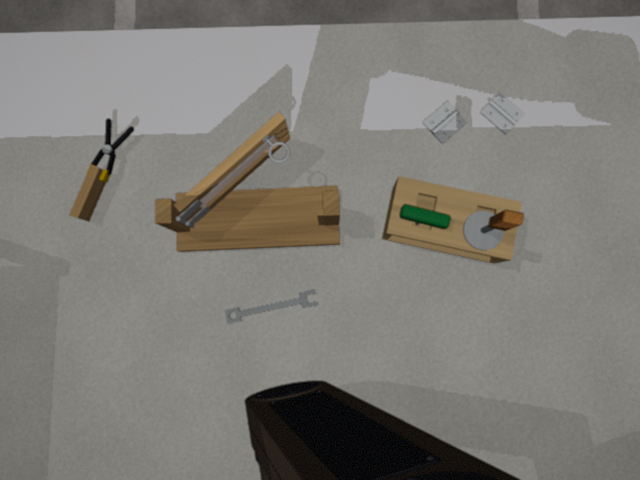

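The scene view shows the pole grip at (172,165), disc at (185,205), driver at (228,226) and ring at (338,323). In the top view the grip is at (510,220), disc at (484,230), driver at (425,216), ring at (279,151), and the sash runs from (285,120) to the hinge near (178,215).

```bash
cat > m.py <<'E'
from h import *
S=cam('scene');T=cam('top')
for n,c in(('scene',S),('top',T)):
    P=cloud(c); hsv=cv2.cvtColor(c['color'],cv2.COLOR_RGB2HSV); H,s,v=hsv.transpose(2,0,1)
    boxes={'scene':((150,145,200,195),(200,205,255,250)),'top':((485,205,528,235),(395,200,455,232))}[n]
    for nm,b in zip(('pole','driver'),boxes):
        m=np.zeros((480,640),bool);m[b[1]:b[3],b[0]:b[2]]=1
        if nm=='pole': m&=(P[...,2]>.15)
        else: m&=(H>40)&(H<90)&(s>80)&(P[...,2]>.085)
        q=P[m]; print(n,nm,m.sum(),q.min(0).round(3),q.max(0).round(3),np.nanmedian(q,0).round(3))
        if nm=='pole':
            t=q[q[:,2]>.228]; print(' top face',len(t),t.mean(0).round(4) if len(t) else '', cv2.minAreaRect((t[:,:2]*1000).astype(np.float32)) if len(t)>4 else '')
        else: print(' drv rect',cv2.minAreaRect((q[:,:2]*1000).astype(np.float32)))
    # disc
    zz=P[...,2]; b=(440,190,525,260) if n=='top' else (140,175,220,230)
    m=np.zeros((480,640),bool);m[b[1]:b[3],b[0]:b[2]]=1
    m&=(zz>.088)&(zz<.106)&(s<60)
    q=P[m]; print(n,'disc',m.sum(),cv2.minEnclosingCircle((q[:,:2]*1000).astype(np.float32)),np.median(q[:,2]))
    # sash top: z 0.125..0.14
    m=(zz>.126)&(zz<.140); m[:, :]&=True
    b=(150,100,345,235) if n=='top' else (290,235,490,385)
    mm=np.zeros_like(m);mm[b[1]:b[3],b[0]:b[2]]=1;m&=mm
    k,l,st,ce=cv2.connectedComponentsWithStats(m.astype(np.uint8))
    for i in range(1,k):
        if st[i,4]>60: print(n,'comp',st[i],cv2.minAreaRect((P[l==i][:,:2]*1000).astype(np.float32)))
    cr=(255,130,305,175) if n=='top' else (315,300,365,350)
    cv2.imwrite(f'pics/{n}_ring.png',cv2.resize(c['color'][cr[1]:cr[3],cr[0]:cr[2],::-1],None,fx=8,fy=8,interpolation=cv2.INTER_CUBIC))
print('ring',onz(T,[(279,151)],.12),onz(S,[(338,323)],.12))
E
python3 m.py; python3 - <<'E'
import cv2,numpy as np
a=cv2.imread('pics/top_ring.png');b=cv2.imread('pics/scene_ring.png');print(a.shape,b.shape)
h=max(a.shape[0],b.shape[0]);f=lambda x:cv2.copyMakeBorder(x,0,h-x.shape[0],0,0,cv2.BORDER_CONSTANT)
cv2.imwrite('pics/rings.png',np.hstack([f(a),f(b)]))
E
```

```text
scene pole 570 [ 0.468 -0.324  0.15 ] [ 0.494 -0.289  0.24 ] [ 0.486 -0.3    0.214]
 top face 190 [ 0.4816 -0.3053  0.235 ] ((480.30010986328125, -306.160888671875), (32.784446716308594, 19.986894607543945), 77.312744140625)
scene driver 632 [ 0.486 -0.243  0.096] [ 0.528 -0.154  0.122] [ 0.51  -0.196  0.117]
 drv rect ((507.31304931640625, -198.65444946289062), (87.99142456054688, 25.091827392578125), 73.46525573730469)
scene disc 790 ((471.332763671875, -300.9605407714844), 46.29689025878906) 0.09661970234280687
scene comp [295 243  29  27 452] ((526.9564208984375, -25.347787857055664), (46.021018981933594, 41.222347259521484), 1.5651119947433472)
scene comp [461 291  21  28 429] ((518.1151123046875, 268.6507873535156), (46.54094696044922, 29.042587280273438), 1.4217554330825806)
scene comp [ 319  298  141   64 1678] ((606.6085815429688, 150.31814575195312), (21.082029342651367, 255.21595764160156), 41.838714599609375)
top pole 569 [ 0.467 -0.321  0.168] [ 0.492 -0.287  0.237] [ 0.477 -0.298  0.228]
 top face 283 [ 0.4792 -0.3029  0.2339] ((479.81671142578125, -304.0256042480469), (32.65012741088867, 20.409406661987305), 76.4418716430664)
top driver 691 [ 0.483 -0.241  0.099] [ 0.524 -0.153  0.119] [ 0.503 -0.196  0.115]
 drv rect ((504.0089416503906, -197.03231811523438), (88.62033081054688, 24.336912155151367), 73.88245391845703)
top disc 1042 ((503.8646545410156, -312.134765625), 61.2587890625) 0.09463910782559148
top comp [ 174  112  111  100 1491] ((606.3726806640625, 152.62374877929688), (20.754150390625, 254.04840087890625), 41.80403137207031)
top comp [317 190  23  27 465] ((527.0507202148438, -23.65236473083496), (38.82533645629883, 46.972572326660156), 88.9391860961914)
top comp [155 198  18  26 437] ((517.506103515625, 270.3717346191406), (45.38165283203125, 29.447925567626953), 1.2320764064788818)
ring [[0.62683181 0.0646422  0.12      ]] [[0.62436437 0.0638069  0.12      ]]
(360, 400, 3) (400, 400, 3)
```

View pics/rings.png

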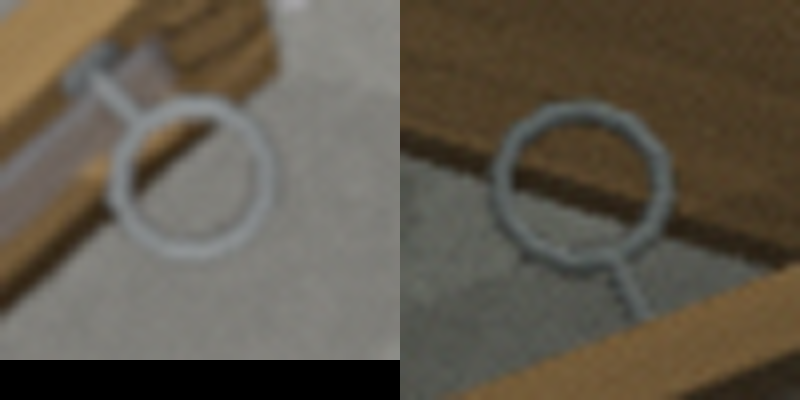

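The crops put the ring centre at (278.6,151.7) in top and (338,323.1) in scene, so the eye is near (0.6255, 0.0645) and the sash angle is about 0.70 rad. The pole grip is near (0.480, -0.305, 0.200) with yaw of about -13°. I'll raise the arm and spin it, then move over the pole.

Request:
step_arm([
  {"z": -12, "spin": 6.2, "gripper": -1},
  {"z": -12, "spin": 6.2, "gripper": -1},
  {"z": -12, "spin": 6.2, "gripper": -1},
  {"z": -12, "spin": 6.2, "gripper": -1},
  {"z": -12, "spin": 6.5, "gripper": -1},
  {"x": 20, "y": -40, "gripper": -1},
  {"x": 20, "y": -40, "gripper": -1},
  {"x": 20, "y": -40, "gripper": -1},
  {"x": 20, "y": -40, "gripper": -1},
  {"x": 20, "y": -40, "gripper": -1},
], force=60)

```text
invalid input
```

Request:
step_arm([
  {"x": 20, "y": -40},
  {"x": 20, "y": -40},
  {"x": 20, "y": -40},
  {"x": 16, "y": -40},
  {"x": 10, "y": -27},
  {"z": 0},
  {"z": 0},
  {"z": 0},
  {"z": 0},
  {"z": 0},
])

```text
invalid input
```

```bash
cat > w.py <<'E'
from h import *
c=cam('wrist');save(c,'w1.png');P=cloud(c);z=P[...,2]
s=c['s'];r=R.from_quat(s['tcp_rot']).as_matrix();print(s['time'],s['eef_pos'].round(4),s['qpos'].round(3),'xyaw',np.degrees(np.arctan2(r[1,0],r[0,0])))
m=(z>.226)&(z<.245)&(np.hypot(P[...,0]-.48,P[...,1]+.305)<.05)
q=P[m];print(m.sum(),np.argwhere(m).mean(0) if m.any() else '',q.mean(0) if len(q) else '',cv2.minAreaRect((q[:,:2]*1000).astype(np.float32)) if len(q)>4 else '')
E
python3 w.py
```

```text
0.2 [ 0.2115 -0.6406  0.2444] [-1.402  0.287  1.578 -0.     1.279 -0.15 ] xyaw 18.26489977699592
0
```

View pics/w1.png

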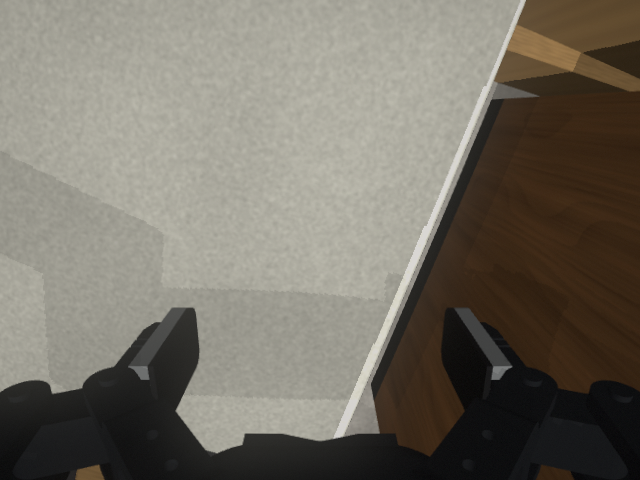

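The move was refused, so the wrist view only shows bare table and its edge, with the pads at (180,340) and (460,340). I'll try again with every key in each row.

Request:
step_arm([
  {"gripper": -1, "x": 0, "y": 0, "z": -12, "spin": 6.2},
  {"gripper": -1, "x": 0, "y": 0, "z": -12, "spin": 6.2},
  {"gripper": -1, "x": 0, "y": 0, "z": -12, "spin": 6.2},
  {"gripper": -1, "x": 0, "y": 0, "z": -12, "spin": 6.2},
  {"gripper": -1, "x": 0, "y": 0, "z": -12, "spin": 6.5},
  {"gripper": -1, "x": 20, "y": -40, "z": 0, "spin": 0},
  {"gripper": -1, "x": 20, "y": -40, "z": 0, "spin": 0},
  {"gripper": -1, "x": 20, "y": -40, "z": 0, "spin": 0},
  {"gripper": -1, "x": 20, "y": -40, "z": 0, "spin": 0},
  {"gripper": -1, "x": 20, "y": -40, "z": 0, "spin": 0},
], force=60)

```text
time: 1.25
eef_pos: [0.3549, -0.4671, 0.3053]
tcp_rot: [0.994, -0.114, 0.0, -0.0]
contact_force: [0.3, 0.6, -0.4]
opening: 1.001
finger_force: 0.0
```

Request:
step_arm([
  {"gripper": -1, "x": 18, "y": -40, "z": 0, "spin": 0},
  {"gripper": -1, "x": 18, "y": -40, "z": 0, "spin": 0},
  {"gripper": -1, "x": 18, "y": -40, "z": 0, "spin": 0},
  {"gripper": -1, "x": 18, "y": -40, "z": 0, "spin": 0},
  {"gripper": -1, "x": 14, "y": -27, "z": 0, "spin": 0},
  {"gripper": -1, "x": 0, "y": 0, "z": 0, "spin": 0},
  {"gripper": -1, "x": 0, "y": 0, "z": 0, "spin": 0},
  {"gripper": -1, "x": 0, "y": 0, "z": 0, "spin": 0},
  {"gripper": -1, "x": 0, "y": 0, "z": 0, "spin": 0},
  {"gripper": -1, "x": 0, "y": 0, "z": 0, "spin": 0},
])

```text
time: 2.25
eef_pos: [0.4795, -0.3068, 0.3053]
tcp_rot: [0.993, -0.114, -0.0, 0.0]
contact_force: [-0.4, 0.6, 1.0]
opening: 1.003
finger_force: 0.0
```

```bash
sed -i 's/w1.png/w2.png/' w.py; python3 w.py
```

```text
2.25 [ 0.4795 -0.3068  0.3053] [-0.747  0.012  1.774 -0.     1.355  1.053] xyaw -13.134108705077892
2383 [257.80990348 318.86109945] [ 0.48201848 -0.30661481  0.23413702] ((480.7802429199219, -306.4250793457031), (32.062232971191406, 19.614885330200195), 76.905029296875)
```

View pics/w2.png

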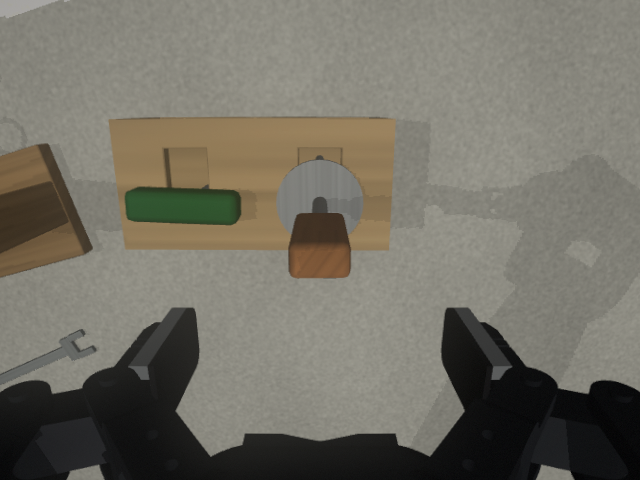

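The grip top is centred at (320,258) and the disc at (320,203). The hook shows at (320,157), in line with the tool axes. Descending to grasp.

Request:
step_arm([
  {"gripper": -1, "x": 1, "y": 0, "z": 20, "spin": 0},
  {"gripper": -1, "x": 0, "y": 0, "z": 25, "spin": 0},
  {"gripper": -1, "x": 0, "y": 0, "z": 25, "spin": 0},
  {"gripper": -1, "x": 0, "y": 0, "z": 20, "spin": 0},
  {"gripper": -1, "x": 0, "y": 0, "z": 15, "spin": 0},
  {"gripper": -1, "x": 0, "y": 0, "z": 0, "spin": 0},
  {"gripper": 1, "x": 0, "y": 0, "z": 0, "spin": 0},
  {"gripper": 1, "x": 0, "y": 0, "z": 0, "spin": 0},
  {"gripper": 1, "x": 0, "y": 0, "z": 0, "spin": 0},
  {"gripper": 1, "x": 0, "y": 0, "z": 0, "spin": 0},
], force=60)

```text
time: 3.3
eef_pos: [0.4816, -0.3067, 0.2018]
tcp_rot: [0.994, -0.113, 0.001, 0.001]
contact_force: [1.0, -2.1, -1.5]
opening: 0.369
finger_force: 59.5
```

Request:
step_arm([
  {"gripper": 1, "x": 0, "y": 0, "z": 0, "spin": 0},
  {"gripper": 1, "x": 0, "y": 0, "z": 0, "spin": 0},
  {"gripper": 1, "x": 0, "y": 0, "z": 0, "spin": 0},
  {"gripper": 1, "x": 0, "y": 0, "z": 0, "spin": 0},
  {"gripper": 1, "x": 0, "y": 0, "z": -5, "spin": 0},
  {"gripper": 1, "x": 0, "y": 0, "z": -10, "spin": 0},
  {"gripper": 1, "x": 0, "y": 0, "z": -20, "spin": 0},
  {"gripper": 1, "x": 0, "y": 0, "z": -20, "spin": 0},
  {"gripper": 1, "x": 0, "y": 0, "z": -20, "spin": 0},
  {"gripper": 1, "x": 0, "y": 0, "z": -20, "spin": 0},
])

```text
time: 4.3
eef_pos: [0.4806, -0.3054, 0.2951]
tcp_rot: [0.994, -0.113, -0.001, -0.001]
contact_force: [0.3, 0.2, -3.0]
opening: 0.368
finger_force: 59.6
```

Request:
step_arm([
  {"gripper": 1, "x": 0, "y": 0, "z": -25, "spin": 0},
  {"gripper": 1, "x": 0, "y": 0, "z": -25, "spin": 0},
  {"gripper": 1, "x": 2, "y": -20, "z": -5, "spin": 0},
  {"gripper": 1, "x": 3, "y": -40, "z": 0, "spin": 0},
  {"gripper": 1, "x": 3, "y": -40, "z": 0, "spin": 0},
  {"gripper": 1, "x": 3, "y": -40, "z": 0, "spin": 0},
  {"gripper": 1, "x": 3, "y": -40, "z": 0, "spin": 0},
  {"gripper": 1, "x": 3, "y": -40, "z": 0, "spin": 0},
  {"gripper": 1, "x": 3, "y": -40, "z": 0, "spin": 0},
  {"gripper": 1, "x": 3, "y": -40, "z": 0, "spin": 0},
])

```text
time: 5.3
eef_pos: [0.5707, -0.017, 0.3495]
tcp_rot: [0.994, -0.113, -0.001, -0.0]
contact_force: [0.3, -0.4, -2.9]
opening: 0.371
finger_force: 60.1
```

Request:
step_arm([
  {"gripper": 1, "x": 2, "y": -35, "z": 0, "spin": 0},
  {"gripper": 1, "x": 2, "y": -30, "z": 0, "spin": 0},
  {"gripper": 1, "x": 1, "y": -18, "z": 0, "spin": 0},
  {"gripper": 1, "x": 1, "y": -10, "z": 0, "spin": 0},
  {"gripper": 1, "x": 0, "y": 0, "z": 0, "spin": 0},
  {"gripper": 1, "x": 0, "y": 0, "z": 0, "spin": 0},
  {"gripper": 1, "x": 0, "y": 0, "z": 0, "spin": 0},
  {"gripper": 1, "x": 0, "y": 0, "z": 0, "spin": 0},
  {"gripper": 1, "x": 0, "y": 0, "z": 0, "spin": 0},
  {"gripper": 1, "x": 0, "y": 0, "z": 0, "spin": 0},
])

```text
time: 6.3
eef_pos: [0.5979, 0.0698, 0.3505]
tcp_rot: [0.993, -0.114, 0.0, 0.0]
contact_force: [0.1, 0.3, -2.2]
opening: 0.365
finger_force: 60.2
```

```bash
python3 - <<'E'
from h import *
s=get_state();r=R.from_quat(s['tcp_rot']).as_matrix();p=s['eef_pos'];print(s['time'],p,s['qpos'].round(2),r.round(3).tolist())
tip=p+r@[.028,0,.002+.185];print('tip pred',tip)
S=cam('scene');W=cam('wrist')
a=S['color'][230:380,270:420,::-1];a=cv2.resize(a,(400,400),interpolation=cv2.INTER_CUBIC)
b=cv2.resize(W['color'][:,:,::-1],(400,300));b=cv2.copyMakeBorder(b,0,100,0,0,cv2.BORDER_CONSTANT)
cv2.imwrite('pics/hov.png',np.hstack([a,b]))
E
```

```text
6.3 [0.59790478 0.06975324 0.35045199] [-0.05  0.06  1.64 -0.    1.44  1.75] [[0.974, -0.226, 0.0], [-0.226, -0.974, -0.0], [0.0, -0.0, -1.0]]
tip pred [0.62520719 0.06341363 0.1634563 ]
```

View pics/hov.png

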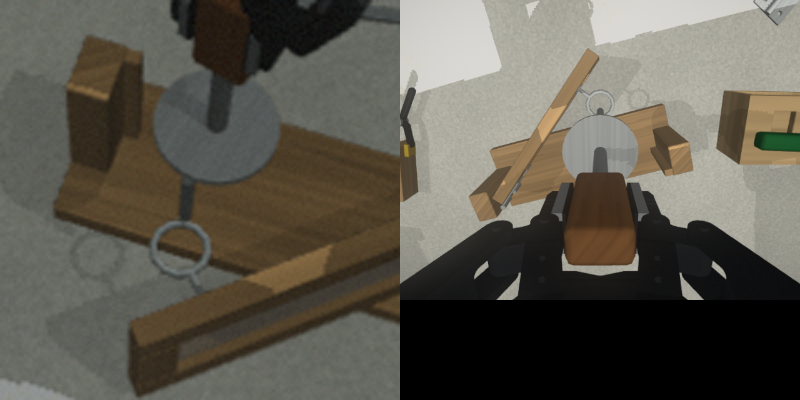

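In the scene crop the prong's lower end is at (184,219) and the ring centre at (180,249). Following the prong's line downward leads into the ring centre, and the predicted tip agrees with the eye to 1 mm. In the wrist view the hook is at (600,111), just behind the ring. Lowering 65 mm.

Request:
step_arm([
  {"gripper": 1, "x": 0, "y": -1, "z": 10, "spin": 0},
  {"gripper": 1, "x": 0, "y": 0, "z": 10, "spin": 0},
  {"gripper": 1, "x": 0, "y": 0, "z": 10, "spin": 0},
  {"gripper": 1, "x": 0, "y": 0, "z": 10, "spin": 0},
  {"gripper": 1, "x": 0, "y": 0, "z": 8, "spin": 0},
  {"gripper": 1, "x": 0, "y": 0, "z": 7, "spin": 0},
  {"gripper": 1, "x": 0, "y": 0, "z": 5, "spin": 0},
  {"gripper": 1, "x": 0, "y": 0, "z": 5, "spin": 0},
  {"gripper": 1, "x": 0, "y": 0, "z": 0, "spin": 0},
  {"gripper": 1, "x": 0, "y": 0, "z": 0, "spin": 0},
])

```text
time: 7.4
eef_pos: [0.5983, 0.0712, 0.2856]
tcp_rot: [0.994, -0.113, 0.0, -0.0]
contact_force: [0.4, -0.0, -2.9]
opening: 0.364
finger_force: 60.2
```

```bash
cat > arc.py <<'E'
from h import *
s=get_state();r=R.from_quat(s['tcp_rot']).as_matrix();p=s['eef_pos'];print(s['time'],p,s['contact_force'])
tip=p+r@[.028,0,.187];print('tip',tip)
eye=np.array([.6255,.0645]);H=np.array([.519,.251])
print('plan rows tool x,y per step')
a0=np.degrees(np.arctan2(*(tip[:2]-H)[::-1]));rad=.2148;print(a0)
pts=[H+rad*np.array([np.cos(np.radians(a)),np.sin(np.radians(a))]) for a in np.linspace(-60.3,-100.4-1,21)]
pts=[tip[:2]]+pts[1:]
d=np.diff(np.array(pts),axis=0)*1000
print((d@r[:2,:2]).round(1).tolist())
E
python3 arc.py; python3 - <<'E'
import sys;sys.path.insert(0,'.')
from h import *
S=cam('scene')
a=S['color'][230:380,270:420,::-1];cv2.imwrite('pics/in.png',cv2.resize(a,(400,400),interpolation=cv2.INTER_CUBIC))
E
```

```text
7.4 [0.59828154 0.07120442 0.28555589] [ 0.4130782  -0.04624493 -2.88762473]
tip [0.6256386  0.06489391 0.09856721]
plan rows tool x,y per step
-60.18733458552923
[[-5.9, 5.6], [-5.9, 4.9], [-6.1, 4.7], [-6.3, 4.5], [-6.4, 4.3], [-6.6, 4.0], [-6.7, 3.8], [-6.8, 3.5], [-7.0, 3.3], [-7.1, 3.0], [-7.2, 2.8], [-7.3, 2.5], [-7.4, 2.3], [-7.4, 2.0], [-7.5, 1.7], [-7.6, 1.5], [-7.6, 1.2], [-7.6, 0.9], [-7.7, 0.6], [-7.7, 0.4]]
```

View pics/in.png

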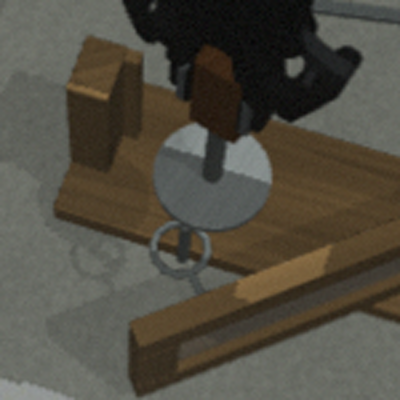

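The prong is inside the ring at (184,240) and there is no contact load. Pulling along the arc.

Request:
step_arm([
  {"gripper": 1, "x": -6, "y": 5.5, "z": 0, "spin": 0},
  {"gripper": 1, "x": -6, "y": 5, "z": 0, "spin": 0},
  {"gripper": 1, "x": -6, "y": 4.5, "z": 0, "spin": 0},
  {"gripper": 1, "x": -6.5, "y": 4.5, "z": 0, "spin": 0},
  {"gripper": 1, "x": -6.5, "y": 4.5, "z": 0, "spin": 0},
  {"gripper": 1, "x": -6.5, "y": 4, "z": 0, "spin": 0},
  {"gripper": 1, "x": -6.5, "y": 4, "z": 0, "spin": 0},
  {"gripper": 1, "x": -7, "y": 3.5, "z": 0, "spin": 0},
  {"gripper": 1, "x": -7, "y": 3, "z": 0, "spin": 0},
  {"gripper": 1, "x": -7, "y": 3, "z": 0, "spin": 0},
])

```text
time: 8.45
eef_pos: [0.5248, 0.0453, 0.2853]
tcp_rot: [0.994, -0.113, 0.0, 0.0]
contact_force: [0.9, 0.4, -3.1]
opening: 0.368
finger_force: 60.2
```

```bash
cat > chk.py <<'E'
from h import *
s=get_state();r=R.from_quat(s['tcp_rot']).as_matrix();p=s['eef_pos'];print(s['time'],p.round(4),s['contact_force'].round(1))
tip=p+r@[.028,0,.187];print('tip',tip.round(4))
c=cam('scene');P=cloud(c);m=(P[...,2]>.126)&(P[...,2]<.140)
m[:230]=0;m[400:]=0;m[:,:270]=0;m[:,500:]=0
k,l,st,ce=cv2.connectedComponentsWithStats(m.astype(np.uint8))
for i in range(1,k):
    if st[i,4]>150: print(cv2.minAreaRect((P[l==i][:,:2]*1000).astype(np.float32)))
save(c,'scene_now.png')
E
python3 chk.py
```

```text
8.45 [0.5248 0.0453 0.2853] [ 0.9  0.4 -3.1]
tip [0.5521 0.039  0.0984]
((527.1287841796875, -25.350309371948242), (46.64997482299805, 40.59528350830078), 0.8704988956451416)
((518.1522827148438, 268.730712890625), (46.731040954589844, 29.42359161376953), 1.499031901359558)
((571.2354736328125, 127.55873107910156), (22.034101486206055, 254.70651245117188), 22.96048927307129)
```

The sash is following and has closed to about 21°. Continuing.

Request:
step_arm([
  {"gripper": 1, "x": -7, "y": 3, "z": 0, "spin": 0},
  {"gripper": 1, "x": -7.5, "y": 2.5, "z": 0, "spin": 0},
  {"gripper": 1, "x": -7.5, "y": 2.5, "z": 0, "spin": 0},
  {"gripper": 1, "x": -7.5, "y": 2, "z": 0, "spin": 0},
  {"gripper": 1, "x": -7.5, "y": 1.5, "z": 0, "spin": 0},
  {"gripper": 1, "x": -7.5, "y": 1.5, "z": 0, "spin": 0},
  {"gripper": 1, "x": -7.5, "y": 1, "z": 0, "spin": 0},
  {"gripper": 1, "x": -7.5, "y": 1, "z": 0, "spin": 0},
  {"gripper": 1, "x": -6, "y": 0.5, "z": 0, "spin": 0},
  {"gripper": 1, "x": -4, "y": 0, "z": 0, "spin": 0},
])

```text
time: 9.5
eef_pos: [0.4537, 0.0461, 0.2854]
tcp_rot: [0.994, -0.113, 0.0, 0.0]
contact_force: [0.4, 0.1, -2.7]
opening: 0.371
finger_force: 60.2
```

```bash
python3 chk.py
```

```text
9.5 [0.4537 0.0461 0.2854] [ 0.4  0.1 -2.7]
tip [0.481  0.0397 0.0984]
((527.1947631835938, -25.31097984313965), (47.88663864135742, 41.267784118652344), 1.4843441247940063)
((527.3338623046875, 116.9482421875), (22.2740535736084, 255.19825744628906), 4.040112495422363)
((517.9907836914062, 268.7086486816406), (47.143959045410156, 29.715240478515625), 1.3747758865356445)
```

Request:
step_arm([
  {"gripper": 1, "x": -2, "y": 0, "z": 0, "spin": 0},
  {"gripper": 1, "x": -2, "y": 0, "z": 0, "spin": 0},
  {"gripper": 1, "x": -2, "y": 0, "z": 0, "spin": 0},
  {"gripper": 1, "x": -2, "y": 0, "z": 0, "spin": 0},
  {"gripper": 1, "x": -1, "y": 0, "z": 0, "spin": 0},
  {"gripper": 1, "x": -1, "y": 0, "z": 0, "spin": 0},
  {"gripper": 1, "x": 0, "y": 0, "z": 0, "spin": 0},
  {"gripper": 1, "x": 0, "y": 0, "z": 0, "spin": 0},
  {"gripper": 1, "x": 0, "y": 0, "z": 0, "spin": 0},
  {"gripper": 1, "x": 0, "y": 0, "z": 0, "spin": 0},
])

```text
time: 10.55
eef_pos: [0.4445, 0.0483, 0.2853]
tcp_rot: [0.994, -0.114, -0.0, -0.0]
contact_force: [0.6, -0.2, -3.0]
opening: 0.368
finger_force: 60.2
```

```bash
python3 chk.py
```

```text
10.55 [0.4445 0.0483 0.2853] [ 0.6 -0.2 -3. ]
tip [0.4718 0.042  0.0983]
((522.2290649414062, 98.89111328125), (46.32048416137695, 290.5989990234375), 2.251427412033081)
((518.5198364257812, 268.6188659667969), (46.81707763671875, 29.8022403717041), 1.0790742635726929)
```

Request:
step_arm([
  {"gripper": 1, "x": -1, "y": 0, "z": 0, "spin": 0},
  {"gripper": 1, "x": -1, "y": 0, "z": 0, "spin": 0},
  {"gripper": 1, "x": -1, "y": 0, "z": 0, "spin": 0},
  {"gripper": 1, "x": 0, "y": 0, "z": 0, "spin": 0},
  {"gripper": 1, "x": 0, "y": 0, "z": 0, "spin": 0},
  {"gripper": 1, "x": 0, "y": 0, "z": 0, "spin": 0},
  {"gripper": 1, "x": 0, "y": 0, "z": 0, "spin": 0},
  {"gripper": 1, "x": 0, "y": 0, "z": 0, "spin": 0},
  {"gripper": 1, "x": 0, "y": 0, "z": 0, "spin": 0},
  {"gripper": 1, "x": 0, "y": 0, "z": 0, "spin": 0},
])

```text
time: 11.6
eef_pos: [0.4418, 0.0489, 0.2856]
tcp_rot: [0.994, -0.114, 0.0, -0.0]
contact_force: [3.9, -0.6, -4.2]
opening: 0.365
finger_force: 60.0
```

```bash
python3 - <<'E'
from h import *
s=get_state();print(s['eef_pos'],s['contact_force'],s['wrist_torque'])
c=cam('scene');P=cloud(c);z=P[...,2]
# sash top: between the jambs, y .01...24
m=(z>.128)&(z<.138)&(P[...,1]>.01)&(P[...,1]<.235)&(P[...,0]>.45)&(P[...,0]<.62)
print(m.sum(),cv2.minAreaRect((P[m][:,:2]*1000).astype(np.float32)))
q=P[m]
for lo in(.02,.06,.15,.2):
    t=q[(q[:,1]>lo)&(q[:,1]<lo+.03)]; print(lo,len(t),np.median(t[:,0]) if len(t) else '')
E
```

```text
[0.44179808 0.04891746 0.2855836 ] [ 3.89140249 -0.64683676 -4.19309443] [-0.25142986 -1.24397681 -0.03198904]
1322 ((498.7991943359375, 121.85089874267578), (67.21113586425781, 224.86178588867188), 1.615522027015686)
0.02 185 0.5254929079698585
0.06 175 0.524858370942516
0.15 180 0.5221880299269165
0.2 175 0.5206695659519522
```

It is at the stop: 3.9 N pull, and the sash top is parallel to the frame. Easing off to the ring centre and lifting out.

Request:
step_arm([
  {"gripper": 1, "x": 4, "y": 0, "z": 0, "spin": 0},
  {"gripper": 1, "x": 4, "y": 0, "z": 0, "spin": 0},
  {"gripper": 1, "x": 3, "y": 0, "z": 0, "spin": 0},
  {"gripper": 1, "x": 0, "y": 0, "z": 0, "spin": 0},
  {"gripper": 1, "x": 0, "y": 0, "z": -6, "spin": 0},
  {"gripper": 1, "x": 0, "y": 0, "z": -10, "spin": 0},
  {"gripper": 1, "x": 0, "y": 0, "z": -12, "spin": 0},
  {"gripper": 1, "x": 0, "y": 0, "z": -14, "spin": 0},
  {"gripper": 1, "x": 0, "y": 0, "z": -14, "spin": 0},
  {"gripper": 1, "x": 0, "y": 0, "z": -12, "spin": 0},
])

```text
time: 12.65
eef_pos: [0.4526, 0.0464, 0.3555]
tcp_rot: [0.994, -0.113, 0.001, 0.0]
contact_force: [0.2, -0.4, -3.0]
opening: 0.368
finger_force: 60.3
```

```bash
python3 - <<'E'
from h import *
s=get_state();print(s['eef_pos'],s['contact_force'])
c=cam('scene');P=cloud(c);z=P[...,2]
m=(z>.128)&(z<.138)&(P[...,1]>.01)&(P[...,1]<.235)&(P[...,0]>.5)&(P[...,0]<.62)
q=P[m]
for lo in(.02,.06,.15,.2):
    t=q[(q[:,1]>lo)&(q[:,1]<lo+.03)]; print(lo,len(t),np.median(t[:,0]) if len(t) else '')
r=R.from_quat(get_state()['tcp_rot']).as_matrix()
d=(np.array([.4808,-.306,.352])-s['eef_pos'])*1000;print('tool move',d@r)
E
```

```text
[0.45258148 0.04644232 0.35553337] [ 0.16193599 -0.41986511 -3.03535334]
0.02 169 0.5257208622954221
0.06 172 0.5251933956377683
0.15 176 0.5220869895814526
0.2 177 0.5203395986345236
tool move [106.96296845 336.99828701   3.92850686]
```

Request:
step_arm([
  {"gripper": 1, "x": 8, "y": 25, "z": 0, "spin": 0},
  {"gripper": 1, "x": 13, "y": 40, "z": 0, "spin": 0},
  {"gripper": 1, "x": 13, "y": 40, "z": 0, "spin": 0},
  {"gripper": 1, "x": 13, "y": 40, "z": 0, "spin": 0},
  {"gripper": 1, "x": 13, "y": 40, "z": 0, "spin": 0},
  {"gripper": 1, "x": 13, "y": 40, "z": 0, "spin": 0},
  {"gripper": 1, "x": 13, "y": 40, "z": 0, "spin": 0},
  {"gripper": 1, "x": 11, "y": 35, "z": 0, "spin": 0},
  {"gripper": 1, "x": 7, "y": 25, "z": 0, "spin": 0},
  {"gripper": 1, "x": 3, "y": 12, "z": 0, "spin": 0},
])

```text
time: 13.7
eef_pos: [0.4803, -0.3082, 0.3528]
tcp_rot: [0.993, -0.115, -0.0, -0.0]
contact_force: [0.2, 1.1, -2.7]
opening: 0.369
finger_force: 60.7
```

Request:
step_arm([
  {"gripper": 1, "x": 0, "y": 0, "z": 10, "spin": 0},
  {"gripper": 1, "x": 0, "y": 0, "z": 10, "spin": 0},
  {"gripper": 1, "x": 0, "y": 0, "z": 10, "spin": 0},
  {"gripper": 1, "x": 0, "y": 0, "z": 5, "spin": 0},
  {"gripper": 1, "x": 0, "y": 0, "z": 0, "spin": 0},
  {"gripper": 1, "x": 0, "y": 0, "z": 0, "spin": 0},
  {"gripper": 1, "x": 0, "y": 0, "z": 0, "spin": 0},
  {"gripper": 1, "x": 0, "y": 0, "z": 0, "spin": 0},
  {"gripper": 1, "x": 0, "y": 0, "z": 0, "spin": 0},
  {"gripper": 1, "x": 0, "y": 0, "z": 0, "spin": 0},
])

```text
time: 14.7
eef_pos: [0.4806, -0.3061, 0.3186]
tcp_rot: [0.994, -0.114, 0.0, 0.0]
contact_force: [0.6, 0.2, -2.9]
opening: 0.368
finger_force: 60.7
```

```bash
python3 - <<'E'
from h import *
s=get_state();r=R.from_quat(s['tcp_rot']).as_matrix();print(s['time'],s['eef_pos'],s['contact_force'],'tip',s['eef_pos']+r@[.028,0,.187])
d=(np.array([.4808,-.306,.2018])-s['eef_pos'])*1000;print('tool move',d@r)
c=cam('scene');w=cam('wrist')
a=cv2.resize(c['color'][120:300,120:300,::-1],(400,400),interpolation=cv2.INTER_CUBIC)
b=cv2.copyMakeBorder(cv2.resize(w['color'][:,:,::-1],(400,300)),0,100,0,0,cv2.BORDER_CONSTANT)
cv2.imwrite('pics/slot.png',np.hstack([a,b]))
E
```

```text
14.7 [ 0.48059838 -0.30609293  0.3185814 ] [ 0.61580345  0.19351573 -2.9227307 ] tip [ 0.50793807 -0.31245617  0.13159196]
tool move [  0.13147111  -0.15464227 116.78143375]
```

View pics/slot.png

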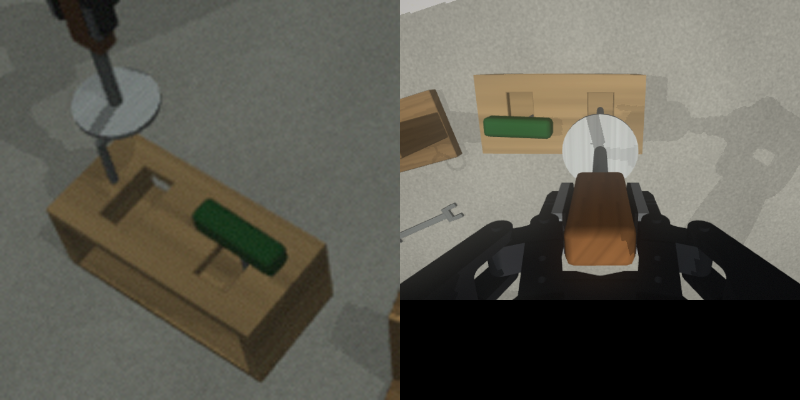

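The prong tip at (112,180) hangs over the pole's own slot, centred near (140,192). In the wrist view it lines up with the slot at (600,105), and the driver is undisturbed. Lowering.

Request:
step_arm([
  {"gripper": 1, "x": 0, "y": 0, "z": 12, "spin": 0},
  {"gripper": 1, "x": 0, "y": 0, "z": 14, "spin": 0},
  {"gripper": 1, "x": 0, "y": 0, "z": 14, "spin": 0},
  {"gripper": 1, "x": 0, "y": 0, "z": 14, "spin": 0},
  {"gripper": 1, "x": 0, "y": 0, "z": 14, "spin": 0},
  {"gripper": 1, "x": 0, "y": 0, "z": 14, "spin": 0},
  {"gripper": 1, "x": 0, "y": 0, "z": 12, "spin": 0},
  {"gripper": 1, "x": 0, "y": 0, "z": 10, "spin": 0},
  {"gripper": 1, "x": 0, "y": 0, "z": 6, "spin": 0},
  {"gripper": 1, "x": 0, "y": 0, "z": 3, "spin": 0},
])

```text
time: 15.8
eef_pos: [0.4805, -0.3059, 0.2047]
tcp_rot: [0.994, -0.114, -0.0, -0.0]
contact_force: [0.0, -0.4, -1.9]
opening: 0.37
finger_force: 60.8
```

Request:
step_arm([
  {"gripper": 1, "x": 0, "y": 0, "z": 1, "spin": 0},
  {"gripper": 1, "x": 0, "y": 0, "z": 1, "spin": 0},
  {"gripper": 1, "x": 0, "y": 0, "z": 1, "spin": 0},
  {"gripper": 1, "x": 0, "y": 0, "z": 0, "spin": 0},
  {"gripper": 1, "x": 0, "y": 0, "z": 0, "spin": 0},
  {"gripper": 1, "x": 0, "y": 0, "z": 0, "spin": 0},
  {"gripper": 1, "x": 0, "y": 0, "z": 0, "spin": 0},
  {"gripper": 1, "x": 0, "y": 0, "z": 0, "spin": 0},
  {"gripper": 1, "x": 0, "y": 0, "z": 0, "spin": 0},
  {"gripper": 1, "x": 0, "y": 0, "z": 0, "spin": 0},
])

```text
time: 16.8
eef_pos: [0.4806, -0.306, 0.2024]
tcp_rot: [0.994, -0.114, 0.0, 0.0]
contact_force: [0.0, 0.2, -2.5]
opening: 0.37
finger_force: 60.8
```

Request:
step_arm([
  {"gripper": 1, "x": 0, "y": 0, "z": 1, "spin": 0},
  {"gripper": 1, "x": 0, "y": 0, "z": 0, "spin": 0},
  {"gripper": 1, "x": 0, "y": 0, "z": 0, "spin": 0},
  {"gripper": 0, "x": 0, "y": 0, "z": 0, "spin": 0},
  {"gripper": -0.5, "x": 0, "y": 0, "z": 0, "spin": 0},
  {"gripper": -1, "x": 0, "y": 0, "z": 0, "spin": 0},
  {"gripper": -1, "x": 0, "y": 0, "z": 0, "spin": 0},
  {"gripper": -1, "x": 0, "y": 0, "z": 0, "spin": 0},
  {"gripper": -1, "x": 0, "y": 0, "z": 0, "spin": 0},
  {"gripper": -1, "x": 0, "y": 0, "z": 0, "spin": 0},
])

```text
time: 17.8
eef_pos: [0.4806, -0.306, 0.2013]
tcp_rot: [0.994, -0.113, -0.0, 0.0]
contact_force: [-0.0, 0.2, -0.2]
opening: 1.002
finger_force: 0.0
```

Request:
step_arm([
  {"gripper": -1, "x": 0, "y": 0, "z": 0, "spin": 0},
  {"gripper": -1, "x": 0, "y": 0, "z": -8, "spin": 0},
  {"gripper": -1, "x": 0, "y": 0, "z": -14, "spin": 0},
  {"gripper": -1, "x": 0, "y": 0, "z": -20, "spin": 0},
  {"gripper": -1, "x": 0, "y": 0, "z": -20, "spin": 0},
  {"gripper": -1, "x": 0, "y": 0, "z": -20, "spin": 0},
  {"gripper": -1, "x": 0, "y": 0, "z": -18, "spin": 0},
  {"gripper": -1, "x": 0, "y": 0, "z": 0, "spin": 0},
  {"gripper": -1, "x": 0, "y": 0, "z": 0, "spin": 0},
  {"gripper": -1, "x": 0, "y": 0, "z": 0, "spin": 0},
])

```text
time: 18.8
eef_pos: [0.4802, -0.3056, 0.3003]
tcp_rot: [0.994, -0.113, -0.001, -0.001]
contact_force: [-0.0, -0.3, -0.5]
opening: 0.998
finger_force: 0.0
```

```bash
sed -i 's/w2.png/w3.png/' w.py; python3 w.py; python3 - <<'E'
from h import *
c=cam('scene');P=cloud(c);z=P[...,2];H,s,v=cv2.cvtColor(c['color'],cv2.COLOR_RGB2HSV).transpose(2,0,1)
m=(H>40)&(H<90)&(s>80)&(z>.085);m[:200]=0;m[255:]=0;m[:,:195]=0;m[:,260:]=0
print('drv',cv2.minAreaRect((P[m][:,:2]*1000).astype(np.float32)))
m=(z>.128)&(z<.138)&(P[...,1]>.01)&(P[...,1]<.235)&(P[...,0]>.5)&(P[...,0]<.62);q=P[m]
print('sash slope',np.polyfit(q[:,1],q[:,0],1))
E
```

```text
18.8 [ 0.4802 -0.3056  0.3003] [-0.745  0.016  1.78  -0.     1.348  1.053] xyaw -13.032894450530545
2496 [262.27964744 320.59895833] [ 0.48190895 -0.30607095  0.23409649] ((480.7840270996094, -305.7991943359375), (31.967607498168945, 19.408714294433594), 77.4773178100586)
drv ((506.9628601074219, -198.29458618164062), (87.0867691040039, 24.99040985107422), 74.07381439208984)
sash slope [-0.0285444   0.52653235]
```

View pics/w3.png

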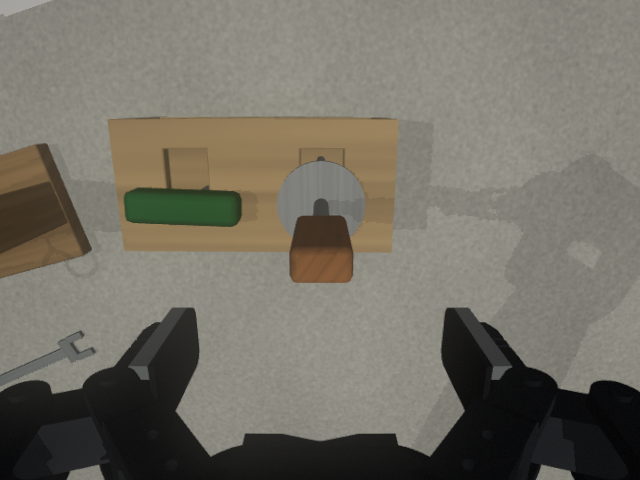

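The pole is back upright, with its grip top at (321,262) and disc at (321,205), within 1 mm of where it started. The driver at (183,208) hasn't moved, the sash is shut and the gripper is clear.

```bash
python3 -c "
from plant import *
print(sign_off())"
```

```text
the job is handed in; nothing more can be done
None
```

I pulled the sash shut with the hook, put the pole back upright in its own slot within about 1 mm of its start, left the driver undisturbed, and handed the job in at about 19 s; no verdict came back.

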